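# Open the carton jig and hold the clamp at the green mark

### The job

Get the carton jig ready for a colleague to drop a carton in: swing the yellow rest arm out by its knob until it seats in its end detent, then pull the spring-loaded clamp slide out by its black handle until the red pointer stands over the green mark, and keep it there. Finish while still holding the handle against the spring, with the pointer on the green mark and the rest arm still seated; do not push the things around the jig about.

Things in the scene. Friction and masses are not known exactly. Their poses are not given: they have to be found in the camera images.
- jig: Carton jig bolted to the bench: grey base plate 340 x 200 x 14 mm, blue fence 104 mm high along its far edge. Origin: on the bench, 10 mm beyond the plate's middle. Its x axis points from the handle to the fence (away from the robot), y left, z up. It never moves in a run; its place and yaw differ each time.
- clamp_slide: Clamp slide on the jig: steel plate with an upright blue jaw (140 mm wide, top 100 mm above the bench), black handle and red pointer. It slides along the jig's x axis only, 110 mm from shut (start; origin on the jig's origin) towards -x, to the robot. A spring pulls it shut with 3.2 N plus 80 N/m (6 to 11 N at the marks); it snaps shut if let go.
- slide_handle (a point): Middle of the slide's black handle: a level round bar, 18 mm diameter, 110 mm long along the jig's y axis, centre 75 mm above the bench, on posts 44 mm either side of the middle. The jaw is 60 mm behind it (jig +x), nothing in front; fingers can straddle it from above.
- slide_pointer (a point): Tip of the red pointer, 3 mm wide, 34 mm above the bench. It moves with the slide, 85 mm to the left (jig +y) of the handle's middle and level with it along the jig's x axis, and passes over the coloured marks.
- green_mark: Green mark on the white scale left of the slide: 16 mm along the jig's x axis, 30 mm across, 7 mm high, fixed in a run. Origin at the middle of its underside, 20 mm above the bench; axes parallel to the jig's. It lies 40 to 90 mm in front (jig -x) of the shut pointer, nearer or farther than the orange mark.
- orange_mark: Orange mark, same shape as the green one, on the same scale: the setting for another carton size, not wanted now. Origin at the middle of its underside.
- rest_arm (a joint): Angle of the yellow rest arm at the jig's right side, rad. 0: folded, pointing along jig -x; grows counter-clockwise from above to 1.57: pointing along jig -y, at its stop, seated. Starts at 0. An over-centre spring strut resists with up to 0.2 N m until 1.05 rad (let go before, it folds back), then drives the arm into the detent and keeps it there with 0.17 N m.
- rest_hinge (a point): Hinge axis of the rest arm, on the jig at 55 mm in front (jig -x) and 115 mm to the right (jig -y) of the jig's origin, 20 mm above the bench.
- rest_knob (a point): Middle (46 mm above the bench) of the upright round black knob on the rest arm: 22 mm diameter, 26 to 66 mm above the bench, 100 mm from the hinge axis. The arm below it is a bar 18 mm wide with its top 26 mm above the bench, ending 20 mm beyond the knob.
- basket: Leave alone: red open plastic basket, 170 x 240 x 65 mm, origin at the centre of its underside.
- spare_roll: Leave alone: clear tape roll lying in the basket, 84 mm diameter, 48 mm high, origin under its centre.
- tape_roll: Leave alone: brown tape roll lying on the bench behind and to the right of the jig, 100 mm diameter, 48 mm high, origin under its centre.
- tape_gun: Leave alone: hand tape dispenser lying on the bench, brown roll, red cheeks, black handle, about 230 x 90 x 52 mm, origin under its roll.
- marker: Leave alone: white marker pen with a green cap lying on the bench to the left of the jig, 115 x 18 x 16 mm, origin under its body.
- bottle_a: Leave alone: green glass bottle standing on the bench, 66 mm diameter, 240 mm tall, origin under its centre.
- bottle_b: Leave alone: amber glass bottle standing on the bench, 66 mm diameter, 240 mm tall, origin under its centre.

How it is judged:
By the outcome, as a careful person would: the job done as asked, in the order asked, and still so for the second after the job is handed in, while the arm keeps its last pose, push and grip.
It also fails if it takes over 48 s, if anything falls off the work surface, if the arm or the gripper's body presses on something with over 40 N, if the wrist force passes 120 N, or if a joint passes its speed limit or range.

### The arm

A 6-joint arm with a two-finger parallel gripper is mounted at the origin on the work surface. World frame = base frame: x ahead of the robot, y to its left, z up, the work surface at z = 0. Lengths are in m, angles in degrees, forces in N, time in s.
With the tool pointing down it reaches from about 0.275 to 0.85 m from the base axis. Payload 5.2 kg.
Tool frame: the origin (TCP) lies at the very end of the fingers, on their centre line; the grasp point (between the pads) lies 19 mm behind it; z points along the fingers, y is the line along which they close (so a half turn about z gives the same grasp; the last joint's range is limited). The gripper opens to 85 mm and grips with 20 to 120 N. Pads are 22 mm wide; open, the fingers measure 114 mm over their backs; the gripper's body (76 mm by 85 mm) begins 54 mm behind the grasp point. The pads swing forward as they close: fully open they stand 13 mm farther back than shut.
Start: joints at [-83.927, 14.817, 87.949, -0, 77.235, -11.62], TCP at [0.167, -0.524, 0.203] pointing down, gripper open.
Joint ranges: [-179.93, 179.93], [-52.35, 119.4], [10.71, 147.94], [-69.91, 249.91], [12.55, 155.21], [-178.61, 178.61]. Speed limits (degrees/s): [147.25, 147.25, 180, 180, 180, 180].

### API

Orientations are given as a 3x3 rotation matrix whose columns are the frame's x, y, z axes.
In Python, from plant import ctrl gives the robot as it stands. The module is installed in compiled form; this text tells all that it offers.
- The arm moves only by the shell command python3 -m creep 'ROWS'. ROWS is JSON, a list that holds one entry, the list of rows, each a list of 5 numbers: the opening, from 0 (shut) to 1 (fully open), then the shift along the world's x, y, z each as a share of 40 cm, from -1 to 1, then the turn about the world's z as a share of 90 degrees, from -1 to 1. A call has 1 to 20 rows; each row is the pose to reach, as a shift and turn from the pose commanded when the call began; what a row does not reach only later rows make up. A row lasts 1/8 s, in which the tool goes at most 62.5 mm and 10.7 degrees, less where a joint would pass 70% of its speed; a pose out of reach is approached as far as the arm can. A call with a number of a shift or a turn outside -1 to 1 is refused whole. A call with a gripper value outside its range is refused whole. The fingers move at their own pace and stop on an object; the grip force is fixed at half the most. Time passes only in rows, so rows that repeat a pose let the fingers close. It gives the time, the measured TCP pose, the force, the opening and the grip force at its end, in the units of the state.
- ctrl.observe(): the state, without advancing time (a new reading comes with each control period).
- ctrl.get_image(name): name is "side" or "top"; returns the picture (480x640x3 uint8, red, green, blue); there is no depth.
- ctrl.camera_info(name): a dict with "intrinsics" (3x3 intrinsics, pixels), "origin" and "attitude" of the camera in the world. Camera axes: x right, y up, looking along -z (the intrinsics and any distortion apply to the point x, -y, -z); pixel columns grow to the right and rows downward; lengths in m; the calibration is good to about 2 mm. A picture is of the moment at which its call begins. camera_info takes no time and is no camera call.
- ctrl.job_done(): hands the job in; it is judged then, once.
The state is a dict: "clock": time; "joint_pos": joint angles; "qvel": joint speeds; "effort": joint torques, N m; "tool_pos": TCP position; "ee_rot": TCP orientation; "wrist_force": force on the tool from outside, world axes, zero at the start; "ft_torque": the same for the moment, N m; "opening": finger opening in m; "finger_force": force on a finger pad.
Only numpy, scipy, OpenCV 4.12 (cv2) and the standard library are available. Lean on these libraries where they do the work, as an engineer would, in place of code of your own. Each camera call takes 0.05 s, during which the arm holds its last target. There are 200 camera calls.

## Working session

There is one attempt and no reset: what is moved stays moved. The work goes in short steps, Python scripts to look and compute and a shell command to move; the robot and the scene stay as the last step left them, time stands still between calls to the robot, and variables do not carry over. Pictures are saved under pics/ and viewed, at most 10 in all, crops included, and the job is handed in when it is done.

```bash
mkdir -p pics; cat > h.py <<'E'
import numpy as np, cv2
from plant import ctrl
def cam(n):
    c=ctrl.camera_info(n); return np.array(c["intrinsics"]),np.array(c["origin"]),np.array(c["attitude"]),c
def ray(n,u,v):
    K,o,R,c=cam(n); d=np.linalg.inv(K)@[u,v,1]; d=R@(d*[1,-1,-1]); return o,d/np.linalg.norm(d)
def onz(n,u,v,z):
    o,d=ray(n,u,v); return o+d*(z-o[2])/d[2]
def proj(n,p):
    K,o,R,c=cam(n); q=R.T@(np.array(p)-o); q=K@(q*[1,-1,-1]); return q[:2]/q[2]
def tri(a,b):
    o1,d1=ray("top",*a); o2,d2=ray("side",*b)
    A=np.stack([d1,-d2],1); t=np.linalg.lstsq(A,o2-o1,rcond=None)[0]
    p,q=o1+d1*t[0],o2+d2*t[1]; return (p+q)/2,np.linalg.norm(p-q)
E
python3 - <<'E'
from h import *
for n in("top","side"):
    im=ctrl.get_image(n); cv2.imwrite(f"pics/{n}0.png",im[:,:,::-1]); print(n,cam(n)[3])
s=ctrl.observe(); print(s["clock"],s["tool_pos"],s["ee_rot"],s["opening"])
E
```

```text
top {'intrinsics': array([[590.15952754,   0.        , 306.78491536],
       [  0.        , 590.15952754, 241.50744065],
       [  0.        ,   0.        ,   1.        ]]), 'origin': array([0.42540525, 0.0028417 , 1.45383911]), 'attitude': array([[ 0.0249523 ,  0.99630715, -0.08215502],
       [-0.99966951,  0.02537583,  0.00411495],
       [ 0.00618451,  0.0820252 ,  0.99661107]])}
side {'intrinsics': array([[564.67516552,   0.        , 318.81039834],
       [  0.        , 564.67516552, 240.37063659],
       [  0.        ,   0.        ,   1.        ]]), 'origin': array([0.46778249, 1.19949162, 1.13116149]), 'attitude': array([[-0.99698081,  0.06078558, -0.04831542],
       [-0.07667759, -0.67262682,  0.73599844],
       [ 0.01223985,  0.73748103,  0.67525692]])}
0.1 [ 0.16713451 -0.52344933  0.2017547 ] [[ 9.52687151e-01  3.03952560e-01 -1.82971212e-04]
 [ 3.03952442e-01 -9.52685796e-01  1.63939844e-03]
 [ 3.23985277e-04 -1.61744838e-03 -9.99998639e-01]] 0.08561652182953405
```

View pics/top0.png

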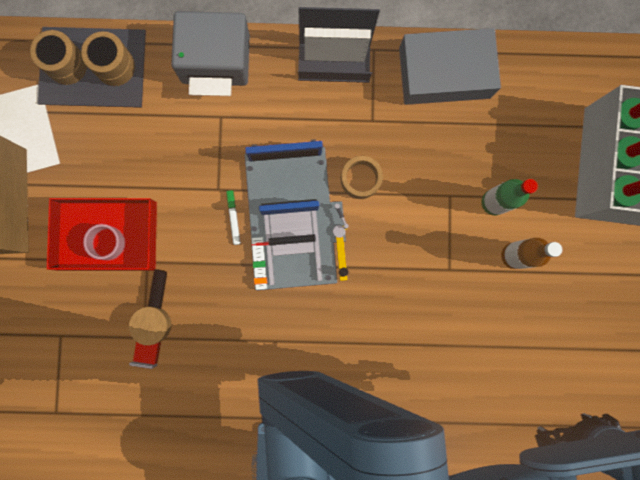

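View pics/side0.png

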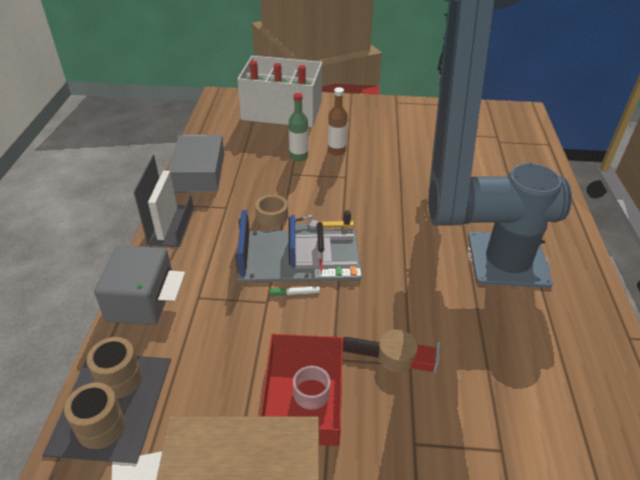

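The top view shows the jig around (290,215), with the handle at about (292,240), the knob (343,272), the green mark (260,265) and the orange mark (261,281). In the side view the handle is near (320,236), the knob (347,216) and the green mark (340,271). I'll zoom in on both.

```bash
python3 - <<'E'
from h import *
t=cv2.imread("pics/top0.png")[190:300,235:365]; s=cv2.imread("pics/side0.png")[195:295,230:370]
a=cv2.resize(t,None,fx=5,fy=5,interpolation=cv2.INTER_CUBIC); b=cv2.resize(s,None,fx=5,fy=5,interpolation=cv2.INTER_CUBIC)
cv2.imwrite("pics/tc.png",a); cv2.imwrite("pics/sc.png",b)
def blobs(name,x0,y0,x1,y1):
    im=cv2.imread(f"pics/{name}0.png"); hsv=cv2.cvtColor(im,cv2.COLOR_BGR2HSV)
    H,S,V=[hsv[:,:,i].astype(int) for i in range(3)]
    M={"green":(H>45)&(H<80)&(S>120),"red":((H<5)|(H>174))&(S>150)&(V>120),"orange":(H>=6)&(H<17)&(S>190)&(V>180),"yellow":(H>=19)&(H<32)&(S>150)&(V>150),"black":(V<60),"blue":(H>100)&(H<125)&(S>140)}
    for k,m in M.items():
        mm=np.zeros(m.shape,np.uint8); mm[y0:y1,x0:x1]=m[y0:y1,x0:x1]
        n,l,st,c=cv2.connectedComponentsWithStats(mm,connectivity=8)
        for i in range(1,n):
            if st[i,4]>=6:
                pts=np.argwhere(l==i)[:,::-1].astype(np.float32); r=cv2.minAreaRect(pts)
                print(name,k,c[i].round(1),"bbox",st[i],"rect",np.round(r[1],1),round(r[2],1))
blobs("top",238,135,365,300); blobs("side",230,195,370,283)
E
```

```text
top green [258.5 263.9] bbox [253 261  12   7  63] rect [ 5.1 11.5] 84.3
top red [262.  243.3] bbox [255 242  14   3  30] rect [13.  2.] -0.0
top orange [259.9 280.3] bbox [254 278  13   6  67] rect [ 5. 12.] 90.0
top yellow [340.7 252.4] bbox [336 237  11  32 245] rect [31.2  8.2] 85.0
top yellow [343.4 278.1] bbox [339 276   9   5  37] rect [4. 8.] 90.0
top black [283.9 154.3] bbox [249 149  70  12 421] rect [ 6.3 69.5] 85.2
top black [291.3 239.4] bbox [270 235  45  10 232] rect [ 6.1 44.2] 85.8
top black [344.2 270. ] bbox [342 269   5   4  12] rect [4.9 2.2] 26.6
top black [341.9 273.2] bbox [340 271   6   5  15] rect [5.8 2.7] 26.6
top blue [283.9 147. ] bbox [247 142  75  11 403] rect [ 5.5 74.4] 85.2
top blue [288.9 205.6] bbox [260 201  59  10 316] rect [ 5.9 58.3] 85.0
side yellow [332.4 223.2] bbox [323 222  20   3  40] rect [ 2. 19.] 90.0
side black [346.8 218.4] bbox [344 215   6   9  39] rect [4.9 8.2] 14.0
side black [245.8 244.4] bbox [244 222   5  46  90] rect [ 2.6 45. ] 4.8
side black [319.7 236.3] bbox [318 223   5  28  66] rect [27.1  3.5] 86.6
```

View pics/tc.png

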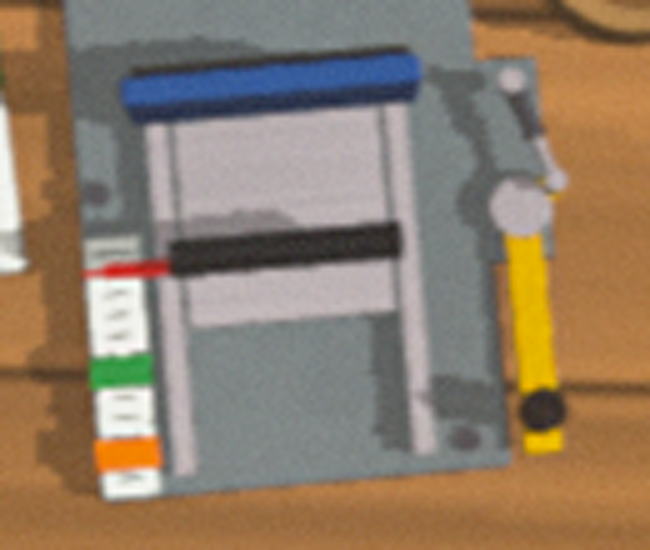

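View pics/sc.png

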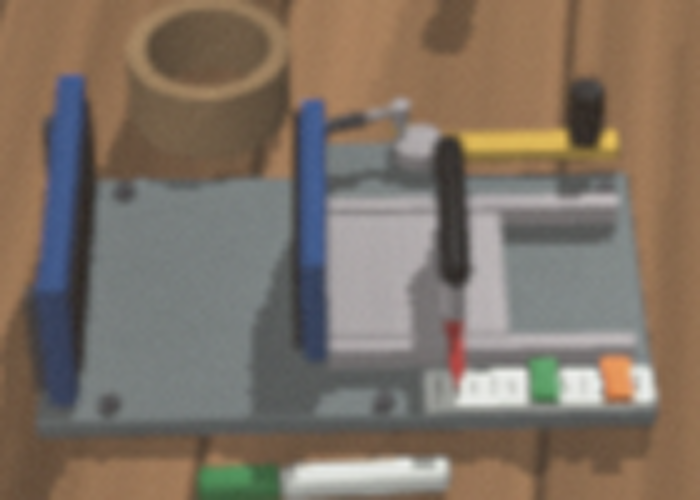

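The crops show the knob top at top-view (342.8,271.8) and side-view (346.8,217.5). The handle bar's middle is at (291.3,239.4) in the top view and (320,236.4) in the side view. The green mark is nearer to shut than the orange one.

```bash
python3 - <<'E'
from h import *
def g(im,u,v,sc,x0,y0): return ((u+.5)/sc-.5+x0,(v+.5)/sc-.5+y0)
T=lambda u,v:g(0,u,v,5,235,190); S=lambda u,v:g(0,u,v,5,230,195)
P=lambda x:np.round(np.array(x)*1000,1)
h,e=tri(T(287,247),S(453,209)); print("handle",P(h),P(e), P(onz("top",*T(287,247),.084)),P(onz("top",*T(287,247),.075)))
k,e=tri(T(541,411),S(586,115)); print("knob",P(k),P(e),P(onz("top",*T(541,409),.066)),P(onz("side",*S(586,88),.066)))
gm,e=tri(T(121,370),S(544,367)); print("green",P(gm),P(e),P(onz("top",*T(121,370),.027)))
pt,e=tri(T(86,273),S(457,380)); print("ptr tip",P(pt),P(e),P(onz("top",*T(86,273),.034)))
# yaw estimates: handle ends, jaw ends, mark-to-mark
l=onz("top",*T(172,257),.075);r=onz("top",*T(400,241),.075)
def yaw(l,r): d=l-r; return np.degrees(np.arctan2(-d[0],d[1])),np.linalg.norm(d)*1000
print("handle",P(l),P(r),yaw(l,r))
l=onz("top",*T(124,92),.1);r=onz("top",*T(417,70),.1);print("jaw",yaw(l,r))
a=onz("top",*T(121,370),.027);b=onz("top",*T(128,454),.027);d=a-b;print("marks",np.degrees(np.arctan2(d[1],d[0])),np.linalg.norm(d)*1e3)
print("hinge",P(onz("top",*T(520,207),.03)),"orange",P(b))
l=onz("top",*T(102,500),.014);r=onz("top",*T(510,465),.014);print("plate front",yaw(l,r),P((l+r)/2))
E
```

```text
handle [542.4  32.   75.5] 3.3 [543.3  31.8  84. ] [544.1  32.   75. ]
knob [470.6 -90.6  46.4] 1.1 [471.5 -89.3  66. ] [471.  -91.9  66. ]
green [485.3 111.   34.8] 1.8 [486.5 111.6  27. ]
ptr tip [531.5 129.   38.7] 1.4 [532.6 129.4  34. ]
handle [538.   85.7  75. ] [548.3 -21.   75. ] (np.float64(5.490154038552811), np.float64(107.15444353723677))
jaw (np.float64(5.8119242225401395), np.float64(135.884181148013))
marks 6.568997596832162 40.69086193386119
hinge [570.3 -79.5  30. ] orange [446.1 106.9  27. ]
plate front (np.float64(6.322611544567209), np.float64(199.18388227808717)) [434.6  20.8  14. ]
```

The positions agree with the text: knob radius 100 mm, heights within 1 mm for the handle, jig yaw about 6°, and a pull of about 48 mm. The plan is to cage the knob with half-open fingers and sweep it around the hinge.

```bash
python3 -m creep '[[[0.5,0.2,0.26,0,-0.05],[0.5,0.38,0.5,0,-0.1],[0.5,0.57,0.75,0,-0.13],[0.5,0.76,1,0,-0.13],[0.5,0.76,1,0,-0.13],[0.5,0.76,1,0,-0.13],[0.5,0.76,1,0,-0.13],[0.5,0.76,1,0,-0.13],[0.5,0.76,1,0,-0.13],[0.5,0.76,1,0,-0.13],[0.5,0.76,1,0,-0.13],[0.5,0.76,1,0,-0.13]]]'; python3 -m creep '[[[0.5,0,0.083,0,0],[0.5,0,0.083,0,0],[0.5,0,0.083,-0.1,0],[0.5,0,0.083,-0.2,0],[0.5,0,0.083,-0.26,0],[0.5,0,0.083,-0.26,0]]]'
python3 - <<'E'
from h import *
im=ctrl.get_image("side")[150:330,220:460]; cv2.imwrite("pics/s1.png",cv2.resize(im,None,fx=3,fy=3)[:,:,::-1]); s=ctrl.observe(); print(s["tool_pos"],s["ee_rot"][:,1])
E
```

```text
clock: 1.6
tool_pos: [0.4705, -0.1254, 0.2025]
ee_rot: [[0.995, 0.102, -0.0], [0.102, -0.995, -0.0], [-0.0, 0.0, -1.0]]
wrist_force: [-0.5, 0.1, -0.5]
opening: 0.0423
finger_force: 0.0
clock: 2.35
tool_pos: [0.4696, -0.0913, 0.097]
ee_rot: [[0.995, 0.103, -0.004], [0.103, -0.995, 0.001], [-0.004, -0.002, -1.0]]
wrist_force: [-0.0, -0.1, -0.0]
opening: 0.0427
finger_force: 0.0
[ 0.47075757 -0.09163371  0.09834956] [ 1.03211189e-01 -9.94659364e-01 -4.46822135e-04]
```

View pics/s1.png

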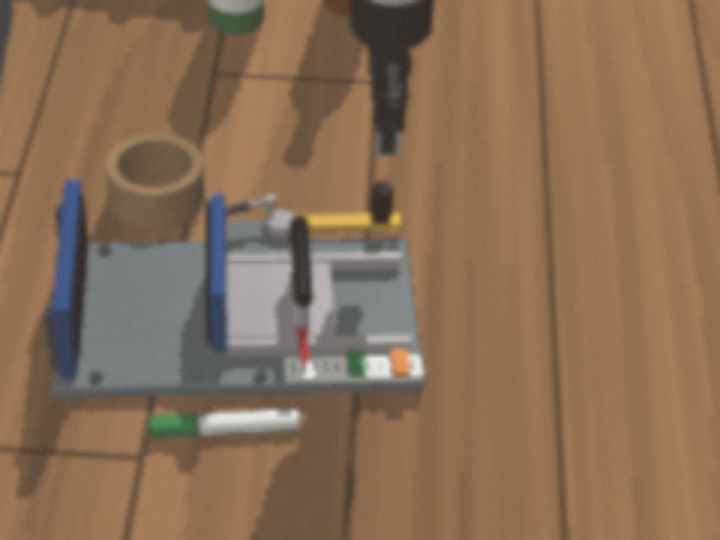

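The fingers are centred over the knob, which is at (382,200) in the crop. I'll descend and sweep the first 50°.

```bash
python3 -m creep '[[[0.5,0,0,-0.06,0],[0.5,0,0,-0.12,0],[0.5,0,0,-0.16,0],[0.5,0,0,-0.16,0],[0.5,0.003,-0.022,-0.16,0.06],[0.5,0.0085,-0.043,-0.16,0.11],[0.5,0.015,-0.063,-0.16,0.17],[0.5,0.024,-0.083,-0.16,0.22],[0.5,0.034,-0.102,-0.16,0.28],[0.5,0.0465,-0.121,-0.16,0.33],[0.5,0.06,-0.138,-0.16,0.39],[0.5,0.075,-0.154,-0.16,0.44],[0.5,0.091,-0.168,-0.16,0.5],[0.5,0.109,-0.181,-0.16,0.56],[0.5,0.109,-0.181,-0.16,0.56]]]'
python3 - <<'E'
from h import *
im=ctrl.get_image("side")[150:330,220:460]; cv2.imwrite("pics/s2.png",cv2.resize(im,None,fx=3,fy=3)[:,:,::-1])
E
```

```text
clock: 4.28
tool_pos: [0.5163, -0.1645, 0.0363]
ee_rot: [[0.555, 0.832, 0.003], [0.832, -0.555, -0.002], [0.0, 0.004, -1.0]]
wrist_force: [0.2, 0.2, -0.3]
opening: 0.0428
finger_force: 0.0
```

View pics/s2.png

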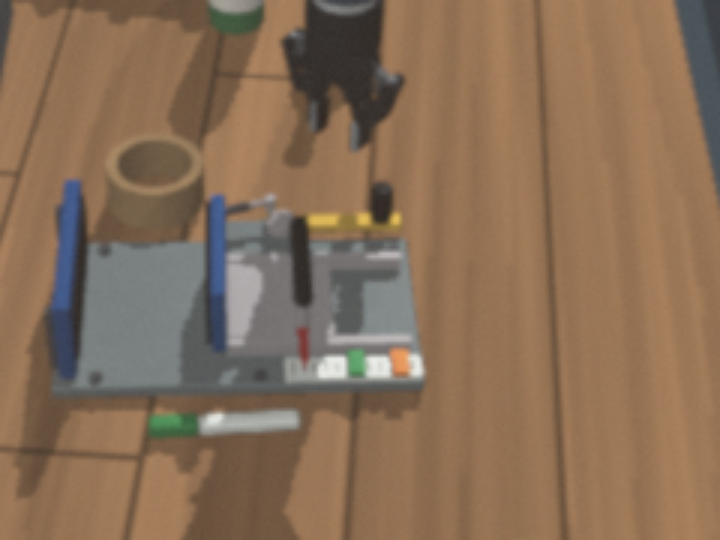

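The arm has not moved: the knob is still at (382,200) and the fingers are off it at about (340,135). I'll check the projected TCP against the picture before going on.

```bash
python3 - <<'E'
from h import *
s=ctrl.observe(); print(s["clock"],s["tool_pos"],s["wrist_force"])
c=lambda q:((q-[220,150])*3).round()
print("now",c(proj("side",s["tool_pos"])),"s1",c(proj("side",[.4707,-.0916,.0983])),"knobtop",c(proj("side",[.471,-.091,.066])))
yv=s["ee_rot"][:,1]
for d in(-.02,.02): print(c(proj("side",s["tool_pos"]+d*yv+[0,0,.008])))
im=ctrl.get_image("top"); cv2.imwrite("pics/t2.png",cv2.resize(im[130:310,230:470],None,fx=3,fy=3)[:,:,::-1])
print(c(proj("top",s["tool_pos"])))
E
```

```text
4.325 [ 0.5156459  -0.16391244  0.03590168] [ 0.59897667 -0.43202799 -0.13278451]
now [339. 162.] s1 [382. 161.] knobtop [380. 187.]
[354. 164.]
[323. 148.]
[460. 313.]
```

View pics/t2.png

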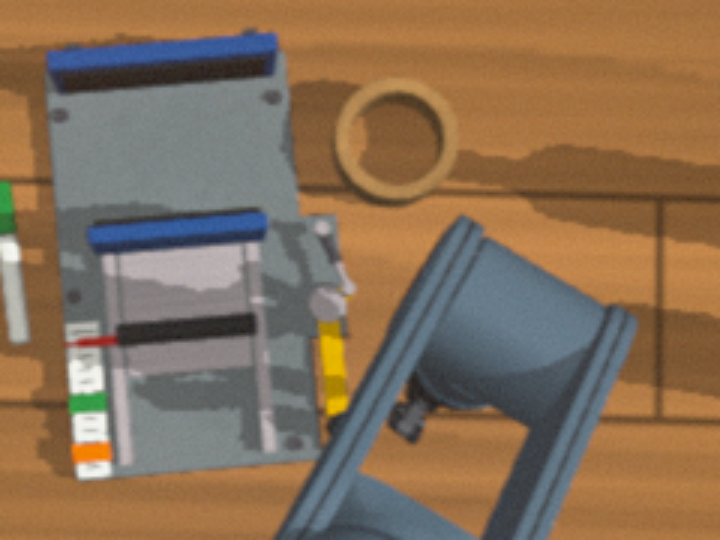

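```bash
python3 - <<'E'
from h import *
im=ctrl.get_image("side"); cv2.imwrite("pics/s3.png",im[:,:,::-1])
hsv=cv2.cvtColor(im,cv2.COLOR_RGB2HSV); m=(hsv[:,:,1]<90)
b=cv2.cvtColor(cv2.imread("pics/side0.png"),cv2.COLOR_BGR2HSV)[:,:,1]>=100
m&=b
for v in range(168,212): print(v,"".join("#" if x else "." for x in m[v,308:362]))
s=ctrl.observe()
for d in(-.02,0,.02): print(proj("side",s["tool_pos"]+d*s["ee_rot"][:,1]).round(1))
E
```

```text
168 ........##############################................
169 ........###############################...............
170 ........###############################...............
171 ........###############################...............
172 ........################################..............
173 .........################################.............
174 .........##################################...........
175 .........######.##############################........
176 .........##.###################################.......
177 ..........#####################################.......
178 ..........#####################################.......
179 ..........############....####################........
180 ...........###########....###################.........
181 ..............########.....##################.........
182 ..............#########....##################.........
183 ...............#######.....#################..........
184 ...............#######......################..........
185 ...............#######.......##############...........
186 ...............######........#####
[... 837 characters left out ...]
.........
201 ......................................................
202 ......................................................
203 ......................................................
204 ......................................................
205 ......................................................
206 ......................................................
207 ......................................................
208 ......................................................
209 ......................................................
210 ......................................................
211 ......................................................
[338.3 206.9]
[333.1 204.4]
[328.  201.8]
```

```bash
python3 - <<'E'
from h import *
im=cv2.imread("pics/s1.png"); im=cv2.resize(im,None,fx=1/3,fy=1/3,interpolation=cv2.INTER_AREA)
hsv=cv2.cvtColor(im,cv2.COLOR_BGR2HSV); b=cv2.cvtColor(cv2.imread("pics/side0.png"),cv2.COLOR_BGR2HSV)[150:330,220:460]
m=(hsv[:,:,1]<90)&(b[:,:,1]>=100)
for v in range(20,58,1): print(v+150,"".join("#" if x else "." for x in m[v,115:150]))
p=np.array([.4707,-.0916,.0983]); y=np.array([.103,-.995,0])
for d in(-.028,0,.028): print(proj("side",p+d*y).round(1))
E
```

```text
170 ........##############.............
171 ........##############.............
172 ........##############.............
173 ........##############.............
174 .........#############.............
175 .........############..............
176 .........############..............
177 .........############..............
178 .........############..............
179 .........############..............
180 .........############..............
181 .........############..............
182 .........############..............
183 ..........###########..............
184 ..........##########...............
185 ..........##########...............
186 ..........##########...............
187 ..........##########...............
188 .........###########...............
189 .........###########...............
190 ..........##########...............
191 ..........##########...............
192 ..........#########................
193 ..........#########................
194 ..........#########................
195 .........##########................
196 .........##########................
197 .........##########................
198 .........##########................
199 .........##########................
200 .........##########................
201 ..........########.................
202 ...................................
203 ...................................
204 ...................................
205 ...................................
206 ...................................
207 ...................................
[348.  209.8]
[347.4 203.7]
[346.8 197.8]
```

Both views put the half-open fingertips about 30 mm above the measured TCP, so they passed over the knob. I'll close the fingers here and see where the tips go.

```bash
python3 -m creep '[[[0,0,0,0,0],[0,0,0,0,0],[0,0,0,0,0],[0,0,0,0,0],[0,0,0,0,0],[0,0,0,0,0]]]'
cat > tips.py <<'E'
from h import *
im=ctrl.get_image("side")
hsv=cv2.cvtColor(im,cv2.COLOR_RGB2HSV); b=cv2.cvtColor(cv2.imread("pics/side0.png"),cv2.COLOR_BGR2HSV)[:,:,1]>=100
m=(hsv[:,:,1]<90)&b
s=ctrl.observe(); q=proj("side",s["tool_pos"]); u,v=int(q[0]),int(q[1])
for r in range(v-25,v+14): print(r,"".join("#" if x else "." for x in m[r,u-24:u+24]))
print("tcp",s["tool_pos"],q.round(1),"col0",u-24)
E
python3 tips.py
```

```text
clock: 5.18
tool_pos: [0.5147, -0.1632, 0.0345]
ee_rot: [[0.554, 0.833, -0.0], [0.833, -0.554, 0.0], [0.0, -0.0, -1.0]]
wrist_force: [-0.4, -0.7, -0.5]
opening: -0.0001
finger_force: 0.0
179 ............####################...#########....
180 .............###################..##########....
181 .............##################...#########.....
182 ..............#################....######.......
183 ...............################...######........
184 .................###############.######.........
185 ..................###################...........
186 ...................#################............
187 ...................#################............
188 ....................#############...............
189 ...................#############................
190 ....................##########..................
191 ....................#########...................
192 ....................#########...................
193 ....................#########...................
194 ....................#########...................
195 ....................#########...................
196 ........
[... 518 characters left out ...]
206 ................................................
207 ................................................
208 ................................................
209 ................................................
210 ................................................
211 ................................................
212 ................................................
213 ................................................
214 ................................................
215 ................................................
216 ................................................
217 ................................................
tcp [ 0.51476733 -0.16319332  0.03449368] [333.1 204.6] col0 309
```

```bash
python3 -m creep '[[[0,0,0,-0.02,0],[0,0,0,-0.04,0],[0,0,0,-0.05,0],[0,0,0,-0.05,0]]]'
python3 tips.py | tail -28
python3 - <<'E'
from h import *
im=ctrl.get_image("side")[165:255,280:380]; cv2.imwrite("pics/s4.png",cv2.resize(im,None,fx=6,fy=6,interpolation=cv2.INTER_CUBIC)[:,:,::-1])
E
```

```text
clock: 5.72
tool_pos: [0.5144, -0.163, 0.0139]
ee_rot: [[0.553, 0.833, -0.001], [0.833, -0.553, 0.001], [-0.0, -0.001, -1.0]]
wrist_force: [-1.3, -0.0, 0.5]
opening: -0.0001
finger_force: 0.0
196 .....................##########.................
197 .....................#########..................
198 ....................##########..................
199 .....................#########..................
200 .....................########...................
201 .....................########...................
202 .....................#######....................
203 ......................#####.....................
204 ........................##......................
205 ................................................
206 ................................................
207 ................................................
208 ................................................
209 ................................................
210 ................................................
211 ................................................
212 ................................................
213 ................................................
214 ................................................
215 ................................................
216 ................................................
217 ................................................
218 ................................................
219 ................................................
220 ................................................
221 ................................................
222 ................................................
tcp [ 0.51465764 -0.1631021   0.01422243] [333.  209.7] col0 308
```

View pics/s4.png

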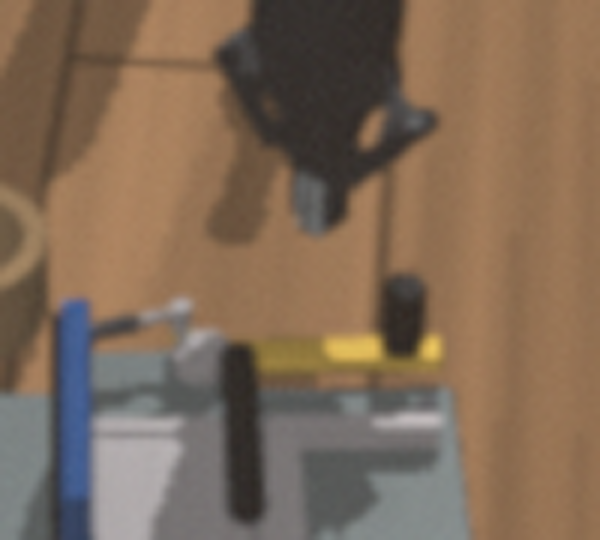

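The fingertips are at (315,233) in the crop, with the shadow well apart from them. That puts the real tip about 25 mm higher than the reading, which also explains how the fingers cleared the 66 mm knob without any force. I'll quantify this by casting a ray, then go back and lower by that much more.

```bash
python3 - <<'E'
from h import *
o,d=ray("side",332.4,203.8)
for y in(-.163,-.155,-.170):
    t=(y-o[1])/d[1]; print(y,(o+t*d).round(4))
E
python3 -m creep '[[[0,0,0,0.1,0],[0.2,0,0,0.2,0],[0.5,-0.03,0.06,0.2,-0.1],[0.5,-0.06,0.12,0.2,-0.2],[0.5,-0.109,0.181,0.2,-0.31],[0.5,-0.109,0.181,0.2,-0.43],[0.5,-0.109,0.181,0.2,-0.56],[0.5,-0.109,0.181,0.2,-0.56],[0.5,-0.109,0.181,0.1,-0.56],[0.5,-0.109,0.181,0.03,-0.56],[0.5,-0.109,0.181,0,-0.56],[0.5,-0.109,0.181,0,-0.56],[0.5,-0.109,0.181,0,-0.56]]]'
python3 - <<'E'
from h import *
im=ctrl.get_image("side")[165:255,280:380]; cv2.imwrite("pics/s5.png",cv2.resize(im,None,fx=6,fy=6,interpolation=cv2.INTER_CUBIC)[:,:,::-1])
E
```

```text
-0.163 [ 0.5171 -0.163   0.0375]
-0.155 [ 0.5168 -0.155   0.044 ]
-0.17 [ 0.5173 -0.17    0.0319]
clock: 7.45
tool_pos: [0.4721, -0.0912, 0.0155]
ee_rot: [[0.994, 0.105, 0.002], [0.105, -0.994, -0.001], [0.002, 0.001, -1.0]]
wrist_force: [1.0, -0.4, -0.0]
opening: 0.0431
finger_force: 0.0
```

View pics/s5.png

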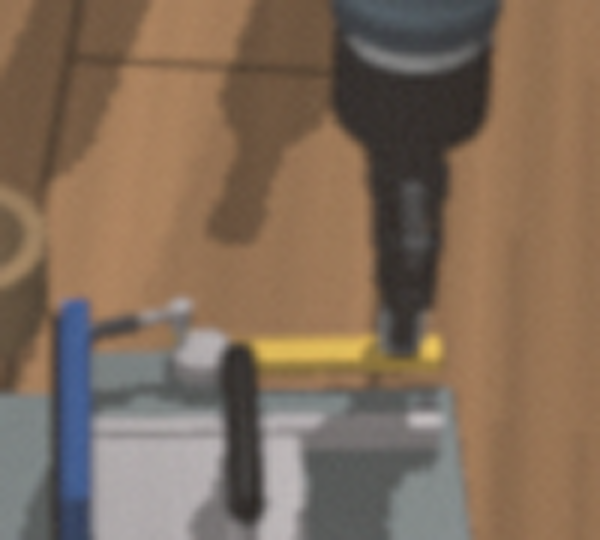

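The fingers now straddle the knob at (400,325) in the crop. I'll sweep again.

```bash
python3 -m creep '[[[0.5,0,0,-0.012,0],[0.5,0.003,-0.022,-0.012,0.06],[0.5,0.0085,-0.043,-0.012,0.11],[0.5,0.015,-0.063,-0.012,0.17],[0.5,0.024,-0.083,-0.012,0.22],[0.5,0.034,-0.102,-0.012,0.28],[0.5,0.0465,-0.121,-0.012,0.33]]]'
cat > arm.py <<'E'
from h import *
for n in("top","side"):
    im=ctrl.get_image(n); h=cv2.cvtColor(im,cv2.COLOR_RGB2HSV).astype(int)
    m=(h[:,:,0]>=19)&(h[:,:,0]<32)&(h[:,:,1]>150)&(h[:,:,2]>100); z=np.zeros_like(m); z[190:300,280:420]=1; m&=z
    p=np.argwhere(m)[:,::-1]
    if len(p)>8:
        w=np.array([onz(n,*q,.026) for q in p])[:,:2]; c=w.mean(0); d=np.linalg.svd(w-c,full_matrices=False)[2][0]
        print(n,len(p),"mid",c.round(3),"dir deg",round(float(np.degrees(np.arctan2(d[1],d[0])))%180,1),"x",w[:,0].min().round(3),w[:,0].max().round(3),"y",w[:,1].min().round(3),w[:,1].max().round(3))
E
python3 arm.py
```

```text
clock: 8.38
tool_pos: [0.4893, -0.1388, 0.0098]
ee_rot: [[0.81, 0.586, -0.001], [0.586, -0.81, 0.001], [-0.0, -0.001, -1.0]]
wrist_force: [-2.0, 1.5, 1.7]
opening: 0.0422
finger_force: 1.1
top 95 mid [ 0.546 -0.094] dir deg 16.2 x 0.527 0.583 y -0.106 -0.081
side 13 mid [ 0.529 -0.106] dir deg 28.5 x 0.497 0.55 y -0.125 -0.092
```

```bash
python3 -m creep '[[[0.5,0.014,-0.017,0,0.06],[0.5,0.0285,-0.033,0,0.11],[0.5,0.045,-0.047,0,0.17],[0.5,0.0625,-0.06,0,0.22],[0.5,0.081,-0.072,0,0.28],[0.5,0.1,-0.0815,0,0.33],[0.5,0.121,-0.089,0,0.39],[0.5,0.142,-0.0955,0,0.44],[0.5,0.163,-0.1,0,0.5],[0.5,0.185,-0.1025,0,0.56],[0.5,0.207,-0.1025,0,0.61],[0.5,0.2285,-0.102,0,0.67],[0.5,0.2535,-0.099,0,0.67],[0.5,0.2535,-0.099,0,0.67]]]'; python3 arm.py
```

```text
clock: 10.22
tool_pos: [0.5899, -0.1787, 0.0094]
ee_rot: [[-0.102, 0.995, -0.003], [0.995, 0.102, -0.0], [0.0, -0.003, -1.0]]
wrist_force: [-4.7, -1.0, 1.3]
opening: 0.0425
finger_force: 2.4
top 119 mid [ 0.577 -0.134] dir deg 94.3 x 0.564 0.588 y -0.171 -0.095
```

```bash
python3 -m creep '[[[0.5,0.008,0,0,0],[0.5,0.008,0,0,0],[0.5,0.008,0,0,0]]]'; python3 arm.py; python3 -m creep '[[[0.5,-0.02,0,0,0],[0.5,-0.02,0,0,0],[0.5,-0.02,0,0.1,0],[0.5,-0.02,0,0.2,0],[0.5,-0.02,0,0.3,0],[0.5,-0.02,0,0.4,0],[0.5,-0.02,0.0,0.4,-0.1],[0.5,-0.02,0,0.4,-0.1]]]'; python3 arm.py
```

```text
clock: 10.7
tool_pos: [0.5899, -0.1786, 0.0092]
ee_rot: [[-0.103, 0.995, -0.009], [0.995, 0.103, 0.001], [0.002, -0.009, -1.0]]
wrist_force: [-13.8, -3.0, 7.8]
opening: 0.0425
finger_force: 7.0
top 117 mid [ 0.577 -0.135] dir deg 94.8 x 0.564 0.588 y -0.171 -0.095
clock: 11.8
tool_pos: [0.5871, -0.1787, 0.1703]
ee_rot: [[0.052, 0.999, 0.002], [0.999, -0.052, -0.001], [-0.0, 0.002, -1.0]]
wrist_force: [-0.3, 0.0, -0.4]
opening: 0.0432
finger_force: 0.0
top 133 mid [ 0.576 -0.128] dir deg 93.0 x 0.564 0.59 y -0.195 -0.095
side 19 mid [ 0.574 -0.121] dir deg 90.8 x 0.567 0.579 y -0.142 -0.103
```

The arm is hard against its stop: 13.8 N gave no movement, and it stayed out when released, at about 276° against the expected 276°. Next is the handle.

```bash
python3 -m creep '[[[0.6,-0.03,0.14,0,0.03],[0.6,-0.06,0.28,0,0.06],[0.6,-0.09,0.4,0,0.1],[0.6,-0.109,0.5,0,0.1],[0.6,-0.109,0.527,0,0.1],[0.6,-0.109,0.527,0,0.1],[0.6,-0.109,0.527,-0.08,0.1],[0.6,-0.109,0.527,-0.16,0.1],[0.6,-0.109,0.527,-0.16,0.1],[0.6,-0.109,0.527,-0.16,0.1]]]'
python3 - <<'E'
from h import *
im=ctrl.get_image("side"); im=im[150:285,250:370]; cv2.imwrite("pics/s6.png",cv2.resize(im,None,fx=4.4,fy=4.4,interpolation=cv2.INTER_CUBIC)[:,:,::-1])
s=ctrl.observe(); f=lambda p:((proj("side",p)-[250,150])*4.4).round()
p=s["tool_pos"]+[0,0,.0235]; print(s["tool_pos"],f(p),f([.5435,.032,.075]))
E
```

```text
clock: 13.15
tool_pos: [0.5437, 0.0309, 0.1065]
ee_rot: [[-0.103, 0.995, 0.001], [0.995, 0.103, -0.0], [-0.0, 0.001, -1.0]]
wrist_force: [-0.0, 0.4, 0.2]
opening: 0.0512
finger_force: 0.0
[0.54407397 0.03108628 0.10699358] [305. 313.] [305. 380.]
```

View pics/s6.png

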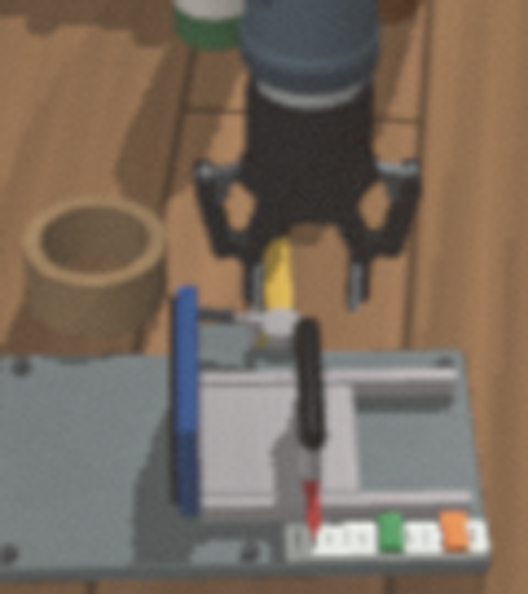

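The rest arm is out, and the fingers straddle the line of the handle: tips at (252,300) and (357,305), bar middle at (311,381). The bar is about 2–4 mm nearer to the robot than the finger centre, so I'll shift slightly, descend and grip.

```bash
python3 -m creep '[[[0.6,-0.006,0,-0.06,0],[0.6,-0.006,0,-0.12,0],[0.6,-0.006,0,-0.16,0],[0.6,-0.006,0,-0.18,0],[0.6,-0.006,0,-0.18,0],[0.6,-0.006,0,-0.18,0]]]'; python3 -m creep '[[[0,0,0,0,0],[0,0,0,0,0],[0,0,0,0,0],[0,0,0,0,0],[0,0,0,0,0],[0,0,0,0,0]]]'
cat > ptr.py <<'E'
from h import *
R=np.radians(6.0); X=np.array([np.cos(R),np.sin(R)])
out={}
for n,box in(("top",(245,225,275,295)),("side",(300,255,365,282))):
    im=ctrl.get_image(n); h=cv2.cvtColor(im,cv2.COLOR_RGB2HSV).astype(int); H,S,V=h[...,0],h[...,1],h[...,2]
    x0,y0,x1,y1=box; z=np.zeros(H.shape,bool); z[y0:y1,x0:x1]=1
    for k,m,zz in(("red",((H<5)|(H>174))&(S>130)&(V>90),.034),("green",(H>45)&(H<80)&(S>100),.027),("orange",(H>=6)&(H<17)&(S>180)&(V>150),.027)):
        p=np.argwhere(m&z)[:,::-1]
        if len(p): 
            w=np.array([onz(n,*q,zz)[:2] for q in p]); l=w@X; print(n,k,len(p),p.mean(0).round(1),"along",(l.mean()*1e3).round(1),"range",(l.min()*1e3).round(1),(l.max()*1e3).round(1))
E
python3 ptr.py
```

```text
clock: 13.95
tool_pos: [0.5411, 0.0319, 0.0345]
ee_rot: [[-0.104, 0.995, 0.001], [0.995, 0.104, -0.0], [-0.0, 0.001, -1.0]]
wrist_force: [-0.1, 0.3, 0.5]
opening: 0.0513
finger_force: 0.0
clock: 14.7
tool_pos: [0.5404, 0.032, 0.0344]
ee_rot: [[-0.105, 0.994, 0.0], [0.994, 0.105, -0.0], [-0.0, 0.0, -1.0]]
wrist_force: [-2.9, 0.4, 5.5]
opening: 0.0162
finger_force: 58.5
top red 9 [263.  243.7] along 542.3 range 540.9 544.3
top green 55 [260.5 263.8] along 494.6 range 488.5 501.4
top orange 70 [259.8 280.3] along 455.2 range 448.8 461.8
side red 12 [320.8 263.2] along 540.9 range 539.9 542.9
side green 18 [338.  270.5] along 494.2 range 491.0 497.5
```

The opening of 16 mm with an upward force suggests the pads hold the bar above its middle. I'll reopen, go 12 mm lower and regrip.

```bash
python3 -m creep '[[[0.6,0,0,0,0],[0.6,0,0,0,0],[0.6,0,0,0,0],[0.6,0,0,-0.015,0],[0.6,0,0,-0.03,0],[0.6,0,0,-0.03,0],[0.6,0,0,-0.03,0],[0,0,0,-0.03,0],[0,0,0,-0.03,0],[0,0,0,-0.03,0],[0,0,0,-0.03,0],[0,0,0,-0.03,0],[0,0,0,-0.03,0]]]'; python3 ptr.py; python3 arm.py
```

```text
clock: 16.42
tool_pos: [0.5404, 0.032, 0.022]
ee_rot: [[-0.105, 0.995, 0.0], [0.995, 0.105, -0.0], [-0.0, 0.0, -1.0]]
wrist_force: [-2.2, -0.4, 5.9]
opening: 0.0165
finger_force: 58.4
top red 4 [263.5 244. ] along 541.4 range 541.1 541.7
top green 51 [260.9 263.8] along 494.6 range 488.5 501.4
top orange 69 [259.8 280.3] along 455.1 range 448.8 461.8
side red 12 [320.8 263.2] along 540.9 range 539.9 542.9
side green 19 [338.  270.7] along 494.3 range 491.0 497.5
top 284 mid [ 0.577 -0.14 ] dir deg 95.3 x 0.564 0.593 y -0.2 -0.095
```

The opening is the same 12 mm lower, so this is just pad compression on a full grip. The rest arm is still seated. I'll pull 45 mm and then measure.

```bash
python3 -m creep '[[[0,-0.02,-0.002,0,0],[0,-0.04,-0.004,0,0],[0,-0.06,-0.006,0,0],[0,-0.08,-0.009,0,0],[0,-0.1,-0.011,0,0],[0,-0.112,-0.012,0,0],[0,-0.112,-0.012,0,0],[0,-0.112,-0.012,0,0],[0,-0.112,-0.012,0,0]]]'; python3 ptr.py
python3 - <<'E'
from h import *
for n,b in(("top",(245,252,270,275)),("side",(322,250,352,280))):
    im=ctrl.get_image(n)[b[1]:b[3],b[0]:b[2]]; cv2.imwrite(f"pics/p_{n}.png",cv2.resize(im,None,fx=16,fy=16,interpolation=cv2.INTER_CUBIC)[:,:,::-1])
a=cv2.imread("pics/p_top.png");b=cv2.imread("pics/p_side.png");c=np.zeros((480,880,3),np.uint8);c[:a.shape[0],:400]=a;c[:480,400:]=b;cv2.imwrite("pics/p.png",cv2.resize(c,(792,432)))
E
```

```text
clock: 17.75
tool_pos: [0.4971, 0.027, 0.0221]
ee_rot: [[-0.104, 0.995, 0.004], [0.995, 0.104, -0.0], [-0.001, 0.004, -1.0]]
wrist_force: [6.3, 0.3, -1.6]
opening: 0.0165
finger_force: 59.2
top orange 36 [262.9 280.1] along 455.1 range 449.9 460.6
side red 13 [336.7 263.8] along 497.1 range 495.5 498.8
```

Side view: the slide has moved 43.8 mm, the force is 6.3 N as the spring predicts, and about 3.5 mm remains. I'll pull a bit more and compare with a local, lighting-tolerant mask.

```bash
python3 -m creep '[[[0,-0.005,-0.001,0,0],[0,-0.009,-0.001,0,0],[0,-0.009,-0.001,0,0],[0,-0.009,-0.001,0,0]]]'; python3 ptr.py
python3 - <<'E'
from h import *
R=np.radians(6.0); X=np.array([np.cos(R),np.sin(R)])
for n,b in(("side",(325,258,362,278)),("top",(246,254,275,290))):
    im=ctrl.get_image(n).astype(int); r,g,bb=im[...,0],im[...,1],im[...,2]
    ch=np.full(r.shape,"."); ch[(r>1.6*g)&(r>1.6*bb)]="R"; ch[(g>1.25*r)&(g>1.25*bb)]="G"; ch[(r>1.3*g)&(g>1.5*bb)&(r>140)]="o"; ch[(r+g+bb>420)&(ch==".")]="w"
    for v in range(b[1],b[3]): print(v,"".join(ch[v,b[0]:b[2]]))
    for k,z in(("R",.034),("G",.027)):
        m=np.zeros(ch.shape,bool); m[b[1]:b[3],b[0]:b[2]]=ch[b[1]:b[3],b[0]:b[2]]==k; p=np.argwhere(m)[:,::-1]
        if len(p): l=np.array([onz(n,*q,z)[:2]@X for q in p])*1e3; print(n,k,len(p),p.mean(0),l.mean().round(1),l.min().round(1),l.max().round(1))
E
python3 arm.py
```

```text
clock: 18.45
tool_pos: [0.4937, 0.0266, 0.0221]
ee_rot: [[-0.104, 0.995, 0.004], [0.995, 0.104, -0.0], [-0.001, 0.004, -1.0]]
wrist_force: [6.9, 0.2, -2.2]
opening: 0.016
finger_force: 59.2
top orange 32 [263.3 280.1] along 455.0 range 449.9 460.4
side red 11 [337.8 263.4] along 493.9 range 492.7 495.7
258 ww..............wwwwwwww.............
259 w...........RR..wwwwwwww.............
260 ............RR...wwwwwwwwwww.w.......
261 ............RR..wwwwwwwwwwwwwwwww....
262 ............RR..wwwwwwwwwwwwwwwww....
263 ............RR..wwwwwwwwwwwwwwwww....
264 ............RRR..wwwwwwww............
265 ............RRR......................
266 ............RRR............www.......
267 ............RR...........woooowwwww..
268 .............RR..wwwwwwwwwoooowwwwww.
269 .wwwwwwwww...RR.wwwwwwwwwwoooowwwwww.
270 wwwwwwwwww.G.....wwwwwwwwwoooowwwwww.
271 www.www.ww..G..G.wwwwwwwwwwooowwwwww.
272 .wwwwww.ww..G..GG.wwwwwwwwwoooowwwww.
273 wwwwwww.ww.GGGGGG.wwwwwwww.oooowwwwww
274 wwwwwwwwww..GGGGG.wwwwwwww.ooo.wwwwww
275 wwwwwwwwwww......wwwwwwwww.....wwwww.
276 wwwwwwwwwww......wwwwwwwww..........
[... 847 characters left out ...]
w...wwwwww
275 ................wwww...wwwww.
276 ................wwwww..wwwww.
277 .................www...wwwwww
278 ...............oooooo...wwww.
279 ..............Roooooo...wwwww
280 ..............ooooooo...wwwww
281 ..............ooooooo...wwww.
282 .............Rooooooo...wwwww
283 ..............oowwwww...wwww.
284 ..............wwwwwww...wwww.
285 .............wwwwwwwww...w...
286 .............wwwwwwwww.......
287 .............wwwwwwwww.......
288 ............wwwwwwwww........
289 .............wwwwww..........
top R 2 [259.5 280.5] 454.6 451.1 458.0
top 288 mid [ 0.577 -0.14 ] dir deg 95.1 x 0.564 0.593 y -0.2 -0.095
side 12 mid [ 0.573 -0.13 ] dir deg 88.4 x 0.571 0.577 y -0.147 -0.113
```

In the side view the pointer tip (cols 338–339) sits in the middle of the green block (cols 336–341), 494.0 against 492.9–494.5 mm along the jig. The rest arm is still out. I'll check that it holds steady, then hand in.

```bash
python3 -m creep '[[[0,0,0,0,0],[0,0,0,0,0],[0,0,0,0,0],[0,0,0,0,0],[0,0,0,0,0],[0,0,0,0,0]]]'; python3 ptr.py; python3 -c "
from plant import ctrl
print(ctrl.job_done())"
```

```text
clock: 19.5
tool_pos: [0.4937, 0.0266, 0.022]
ee_rot: [[-0.104, 0.995, 0.004], [0.995, 0.104, -0.0], [-0.001, 0.004, -1.0]]
wrist_force: [5.9, 0.5, -1.2]
opening: 0.0161
finger_force: 59.2
top orange 32 [263.3 280.1] along 455.0 range 449.9 460.4
side red 11 [337.8 263.4] along 493.9 range 492.7 495.7
the job is handed in; nothing more can be done
None
```

I handed the job in at about 19.5 s: the rest arm is seated at its stop, and the gripper is still holding the handle with the pointer over the green mark (side view only, within about 2 mm).

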